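# Line up a straightedge on two chassis pillars and weight it down

### The job

A line is to be scribed across the floor of the opened amplifier, along its two brass pillars. Lay the steel straightedge flat on the bare half of the chassis floor, the half nearest the robot, a little short of the pillars, then slide it away from the robot until its long edge touches both pillars at once. Then gently set the steel block on top of it to hold it there, standing on its long narrow side as it stands now, centred on the straightedge and in line with it, with the edge still touching both pillars; let go of everything and leave the other things on the bench and the loose knob in the chassis where they are.

Things in the scene. Friction and masses are not known exactly. Their poses are not given: they have to be found in the camera images.
- straightedge_centre (a point): Centre (half-way up) of the loose steel straightedge: a plain bar 200 mm long, 30 mm wide, 8 mm thick, 0.37 kg, with a small dark hanging hole near one end. Its x axis runs along the length, y across the width, z up. It starts flat on the bench (centre at z = 4 mm) to the left or the right of the chassis.
- block_centre (a point): Centre (half-way up) of the loose plain steel block with rows of small dark holes: 75 mm long (x), 25 mm wide (y), 50 mm tall (z), about 0.6 kg. It starts upright on the bench, standing on its 75 x 25 mm side, on the other side of the chassis from the straightedge.
- chassis: Opened amplifier chassis, fixed, 240 mm (x) by 300 mm (y). Origin: centre of its footprint, on the bench; x points from its bare, open near edge to the rear panel, y left, z up. Its flat floor is 12 mm above the bench. Side flanges (y = +-149 mm) reach 32 mm above the bench. Transformer, capacitors and heat sink fill x > +24 mm, to 62 mm high; the near half is bare but for the pillars and knob.
- pillar_left (a point): Left brass pillar, fixed to the chassis floor: round, 10 mm diameter, 12 mm tall. The point is on its axis, half-way up (18 mm above the bench), at x = -20 mm, y = +70 mm in the chassis frame.
- pillar_right (a point): Right brass pillar, same size, at x = -20 mm, y = -70 mm in the chassis frame. The straightedge's long edge touches a pillar when its centre line is 20 mm from the pillar's axis.
- straightedge: the same straightedge as a body; origin at the centre of its underside
- block: the same block as a body; origin at the centre of its underside
- multimeter: Bystander, loose, to be left alone: pointer multimeter, black case 150 x 100 x 42 mm with a paper dial and a rotary switch; origin at its underside
- circuit_board: Bystander, loose, to be left alone: green circuit board 90 x 70 mm carrying parts, 28 mm tall; origin at its underside
- solder_reel: Bystander, loose, to be left alone: grey reel, 60 mm diameter, 42 mm tall; origin at its underside
- screwdriver: Bystander, loose, to be left alone: black-handled screwdriver, 190 mm long; origin at its underside
- screw_tray: Bystander, loose, to be left alone: white open tray of screws 120 x 90 x 30 mm; origin at its underside
- heat_sink: Bystander, loose, to be left alone: loose finned aluminium heat sink 100 x 40 x 27 mm; origin at its underside
- knob: Bystander, loose, to be left alone: silver-coloured volume knob, 32 mm diameter, 20 mm tall, lying on the chassis floor in its near left corner; origin at its underside
Things that resemble listed ones, but are neither listed nor needed, are in the scene too. Leave any purple look-alike of the block alone. What is shaped like the straightedge but brown is not meant.

How it is judged:
On the way, in this order (a step that is already met when the one before it is completed fails the run):
1. the straightedge lies flat on the near half of the chassis floor, not yet touching both pillars (z of straightedge_centre in the frame of chassis between 0.0135 and 0.0185 m and angle between the z axis of straightedge_centre and the z axis of chassis, either way round below 0.04 rad and x of straightedge_centre in the frame of chassis between -0.1 and -0.03 m and y of straightedge_centre in the frame of chassis between -0.05 and 0.05 m and not (((y of pillar_left in the frame of straightedge_centre between 0.0175 and 0.022 m and y of pillar_right in the frame of straightedge_centre between 0.0175 and 0.022 m) or (y of pillar_left in the frame of straightedge_centre between -0.022 and -0.0175 m and y of pillar_right in the frame of straightedge_centre between -0.022 and -0.0175 m)) and x of pillar_left in the frame of straightedge_centre between -0.097 and 0.097 m and x of pillar_right in the frame of straightedge_centre between -0.097 and 0.097 m)), for 0.1 s.
2. the straightedge, flat on the chassis floor, touches both pillars at once, before the block is on it (z of straightedge_centre in the frame of chassis between 0.0135 and 0.0185 m and angle between the z axis of straightedge_centre and the z axis of chassis, either way round below 0.04 rad and x of straightedge_centre in the frame of chassis between -0.1 and -0.03 m and y of straightedge_centre in the frame of chassis between -0.05 and 0.05 m and ((y of pillar_left in the frame of straightedge_centre between 0.0175 and 0.022 m and y of pillar_right in the frame of straightedge_centre between 0.0175 and 0.022 m) or (y of pillar_left in the frame of straightedge_centre between -0.022 and -0.0175 m and y of pillar_right in the frame of straightedge_centre between -0.022 and -0.0175 m)) and x of pillar_left in the frame of straightedge_centre between -0.097 and 0.097 m and x of pillar_right in the frame of straightedge_centre between -0.097 and 0.097 m and not (x of block_centre in the frame of straightedge_centre between -0.035 and 0.035 m and y of block_centre in the frame of straightedge_centre between -0.006 and 0.006 m and z of block_centre in the frame of chassis between 0.0415 and 0.0485 m and angle between the x axis of block_centre and the x axis of straightedge_centre, either way round below 0.15 rad and angle between the z axis of block_centre and the z axis of chassis, either way round below 0.05 rad)), for 0.2 s.
At the end, for the whole second after the job is handed in: Straightedge flat on the chassis floor, near side of the pillars, a long edge within 2 mm of both (pillars not past its ends). Block upright on it on its 75 x 25 mm side: centres within 35 mm along and 6 mm across, in line within 0.15 rad. Both at rest (z of straightedge_centre in the frame of chassis between 0.0135 and 0.0185 m and angle between the z axis of straightedge_centre and the z axis of chassis, either way round below 0.04 rad and x of straightedge_centre in the frame of chassis between -0.1 and -0.03 m and y of straightedge_centre in the frame of chassis between -0.05 and 0.05 m and ((y of pillar_left in the frame of straightedge_centre between 0.0175 and 0.022 m and y of pillar_right in the frame of straightedge_centre between 0.0175 and 0.022 m) or (y of pillar_left in the frame of straightedge_centre between -0.022 and -0.0175 m and y of pillar_right in the frame of straightedge_centre between -0.022 and -0.0175 m)) and x of pillar_left in the frame of straightedge_centre between -0.097 and 0.097 m and x of pillar_right in the frame of straightedge_centre between -0.097 and 0.097 m and x of block_centre in the frame of straightedge_centre between -0.035 and 0.035 m and y of block_centre in the frame of straightedge_centre between -0.006 and 0.006 m and z of block_centre in the frame of chassis between 0.0415 and 0.0485 m and angle between the x axis of block_centre and the x axis of straightedge_centre, either way round below 0.15 rad and angle between the z axis of block_centre and the z axis of chassis, either way round below 0.05 rad and linear speed of each of straightedge, block below 0.01 m/s); the robot touches nothing.
It fails at once if a bystander is moved more than 30 mm (distance of any of multimeter, circuit_board, solder_reel, screwdriver, screw_tray, heat_sink, knob from where it was at the start of the episode above 0.03 m).
It fails at once if the block is dropped (out of the fingers and faster than 0.5 m/s) (contact force between the fingers and block below 0.5 N and linear speed of block above 0.5 m/s).
It fails at once if the block is rammed onto the straightedge (more than 60 N between them) (contact force between block and straightedge above 60 N).
It also fails if it takes over 69 s, if anything falls off the work surface, if the arm or the gripper's body presses on something with over 40 N, if the wrist force passes 120 N, or if a joint passes its speed limit or range.

### The arm

A 6-joint arm with a two-finger parallel gripper is mounted at the origin on the work surface. World frame = base frame: x ahead of the robot, y to its left, z up, the work surface at z = 0. Lengths are in m, angles in rad, forces in N, time in s.
With the tool pointing down it reaches from about 0.3 to 0.875 m from the base axis. Payload 6.4 kg.
Tool frame: the origin (TCP) lies between the finger pads; the fingertips stand 19 mm ahead of it and the grasp point (between the pads) is the TCP; z points along the fingers, y is the direction in which the jaws open and shut (so a half turn about z gives the same grasp; the last joint's range is limited). The gripper opens to 85 mm and grips with 20 to 120 N. Pads are 22 mm wide; open, the fingers measure 114 mm over their backs; the gripper's body (76 mm by 85 mm) begins 54 mm behind the grasp point. The pads swing forward as they close: fully open they stand 13 mm farther back than shut.
Start: joints at [-1.455, 0.181, 1.607, -0, 1.354, -0.206], TCP at [0.182, -0.545, 0.25] pointing down, gripper open.
Joint ranges: [-2.99, 2.99], [-0.89, 2.07], [0.3, 2.58], [-1.14, 4.28], [0, 2.63], [-3.12, 3.12]. Speed limits (rad/s): [2.57, 2.57, 3.01, 3.14, 3.14, 3.14].

### API

Orientations are given as a 3x3 rotation matrix whose columns are the frame's x, y, z axes.
In Python, from plant import env, eyes, ticket gives the robot as it stands.
- The arm moves only by the tool carry_out, never from a script. Its argument "steps" is a list of rows, each an object with "gripper": the gripper command: -1 is fully open, 1 is shut, values between are in proportion; "slide": the shift along the tool's x, y, z each as a share of 0.25 m, from -1 to 1, a list of three; "delta_rot": the turn, a rotation vector about the tool's x, y, z each as a share of 1.5 rad, from -1 to 1, a list of three. In form: [{"gripper": gripper, "slide": [tx, ty, tz], "delta_rot": [wx, wy, wz]}, ...]. A call has 1 to 8 rows; each row is the pose to reach, as a shift and turn from the pose measured when the call began, along the tool's axes at that moment; what a row does not reach only later rows make up. A row lasts 1/10 s, in which the tool goes at most 50 mm and 8.59 degrees, less where a joint would pass 70% of its speed; a pose out of reach is approached as far as the arm can. A call with a number of a shift or a turn outside -1 to 1 is refused whole. A call with a gripper value outside its range is refused whole. The fingers move at their own pace and stop on an object; "force" is the grip in N (left out, the last holds). Time passes only in rows, so rows that repeat a pose let the fingers close. It gives the time, the measured TCP pose, the force and the opening at its end, in the units of the state.
- env.get_obs(): the state, without advancing time (a new reading comes with each control period).
- eyes.snapshot(name): name is "side" or "top" or "wrist"; returns a dict with "color" (400x640x3 uint8, blue, green, red), "fx", "fy", "cx", "cy" (pixels), "R" (3x3) and "t" (3): a world point X has camera coordinates R X + t; the wrist camera has in their place "tool_from_camera" (4x4, takes a point from camera to tool coordinates, whose origin is the TCP and whose axes are the flange's). Camera axes: x right, y down, z forward; pixel columns grow to the right and rows downward; lengths in m; the calibration is good to about 2 mm. A picture is of the moment at which its call begins: read the wrist's pose just before it. There is no depth.
- ticket.hand_in(): hands the job in, once; it reports no verdict.
The state is a dict: "t": time; "q": joint angles; "qvel": joint speeds; "tau": joint torques, N m; "ee_pos": TCP position; "orientation": TCP orientation; "force": force on the tool from outside, world axes, zero at the start; "ft_torque": the same for the moment, N m; "finger_gap": finger opening in m.
Only numpy, scipy, OpenCV 4.12 (cv2) and the standard library are available. Lean on these libraries where they do the work, as an engineer would, in place of code of your own. Each camera call takes 0.05 s, during which the arm holds its last target.

## Working session

There is one attempt and no reset: what is moved stays moved. The work goes in short steps, Python scripts to look and compute and a tool call to move; the robot and the scene stay as the last step left them, time stands still between calls to the robot, and variables do not carry over. Pictures are saved under pics/ and viewed, and the job is handed in when it is done.

Besides the shell and the picture viewer there is one more tool, called after ">>>" as name(argument=value, ...) on one line, values as JSON. carry_out: Moves the arm, as the interface text tells. Its arguments: {"type":"object","properties":{"steps":{"type":"array"},"force":{"type":"number"}},"required":["steps"]}

```bash
mkdir -p pics; ls; cat > h.py <<'E'
import numpy as np, cv2
from plant import env, eyes, ticket
def save(name,fn):
    s=eyes.snapshot(name); cv2.imwrite('pics/'+fn,s['color']); 
    np.savez('pics/'+fn[:-4]+'.npz',**{k:np.array(v) for k,v in s.items()}); return s
def load(fn): return dict(np.load('pics/'+fn+'.npz'))
def ray(s,px):
    R,t=s['R'],s['t']; d=np.array([(px[0]-s['cx'])/s['fx'],(px[1]-s['cy'])/s['fy'],1.])
    return -R.T@t, R.T@d
def onz(s,px,z):
    o,d=ray(s,px); return o+d*(z-o[2])/d[2]
def proj(s,X):
    c=s['R']@np.array(X)+s['t']; return np.array([s['fx']*c[0]/c[2]+s['cx'],s['fy']*c[1]/c[2]+s['cy']])
E
python3 - <<'E'
from h import *
o=env.get_obs(); print({k:np.round(v,4).tolist() for k,v in o.items()})
for n in('top','side','wrist'):
    s=save(n,n+'0.png'); print(n,{k:np.round(np.array(v),3).tolist() for k,v in s.items() if k!='color'})
E
```

```text
pics
{'t': 0.0, 'q': [-1.4553, 0.1815, 1.608, 0.0, 1.3538, -0.2063], 'qvel': [-0.0015, -0.0014, -0.001, -0.0003, 0.0008, -0.0007], 'tau': [-0.0011, -44.4867, -35.1338, -0.0003, 0.0091, -0.0001], 'ee_pos': [0.1818, -0.545, 0.2494], 'orientation': [[0.9487, 0.3163, -0.0002], [0.3163, -0.9487, 0.0017], [0.0004, -0.0017, -1.0]], 'force': [0.7056, -1.1383, -0.0973], 'ft_torque': [-0.0145, 0.017, -0.0169], 'finger_gap': 0.0856}
top {'fx': 494.899, 'fy': 494.899, 'cx': 318.991, 'cy': 194.333, 'R': [[-0.024, -1.0, -0.009], [-0.986, 0.025, -0.164], [0.165, 0.005, -0.986]], 't': [0.011, 0.53, 1.448]}
side {'fx': 520.012, 'fy': 520.012, 'cx': 334.888, 'cy': 197.718, 'R': [[-0.751, -0.66, -0.015], [-0.474, 0.555, -0.684], [0.459, -0.507, -0.73]], 't': [0.408, 0.279, 1.292]}
wrist {'fx': 302.306, 'fy': 302.306, 'cx': 318.027, 'cy': 199.398, 'tool_from_camera': [[-0.001, -0.963, -0.27, 0.069], [1.0, -0.0, -0.001, -0.0], [0.001, -0.27, 0.963, -0.124], [0.0, 0.0, 0.0, 1.0]]}
```

View pics/top0.png

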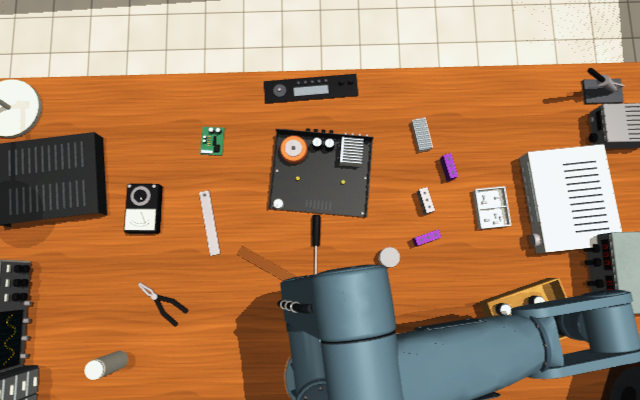

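View pics/side0.png

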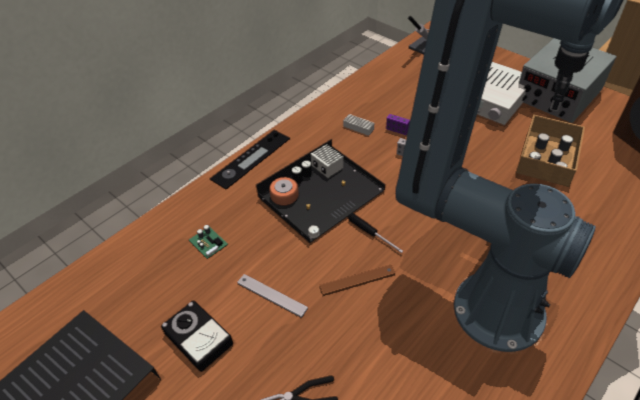

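View pics/wrist0.png

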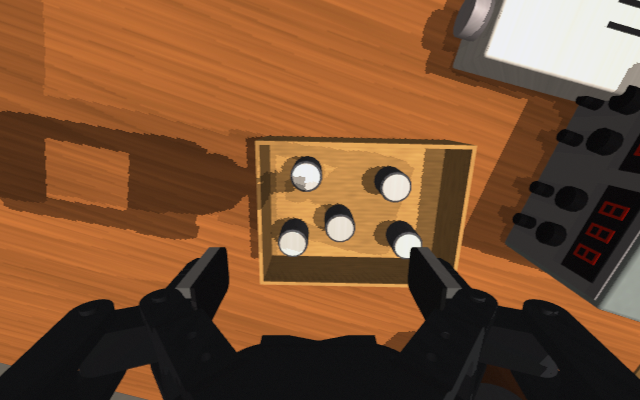

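Top view. Straightedge candidates: the grey bar at (209,223) and a brown bar at (265,262). Block candidates: the light one with holes at (426,201), and purple ones at (448,167) and (427,238). The finned sink is at (422,134). By the description I choose the grey bar and the light block, and check both in a crop.

```bash
python3 - <<'E'
from h import *
im=load('top0')['color']
a=cv2.resize(im[180:266,190:230],None,fx=7,fy=7,interpolation=cv2.INTER_CUBIC)
b=cv2.resize(im[150:250,405:465],None,fx=6,fy=6,interpolation=cv2.INTER_CUBIC)
c=np.zeros((602,660,3),np.uint8);c[:602,:280]=a;c[:600,290:650]=b;cv2.imwrite('pics/c1.png',c)
d=cv2.resize(im[120:225,260:385],None,fx=5.5,fy=5.5,interpolation=cv2.INTER_CUBIC);cv2.imwrite('pics/c2.png',d)
E
```

```text
(no output)
```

View pics/c1.png

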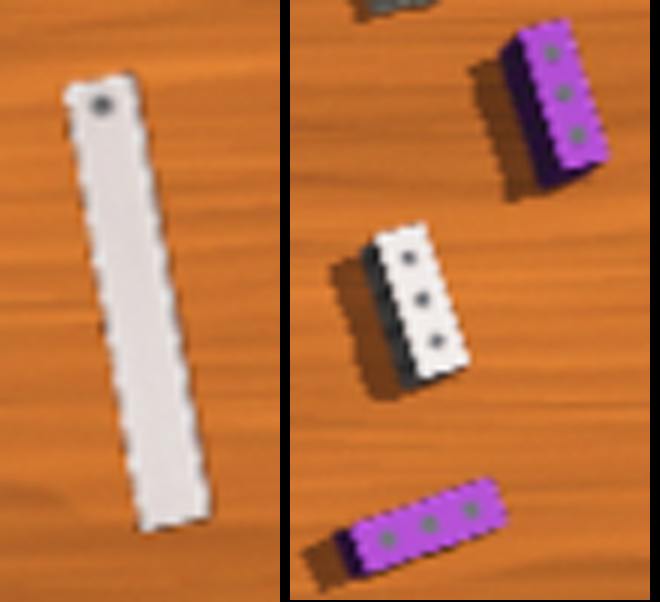

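View pics/c2.png

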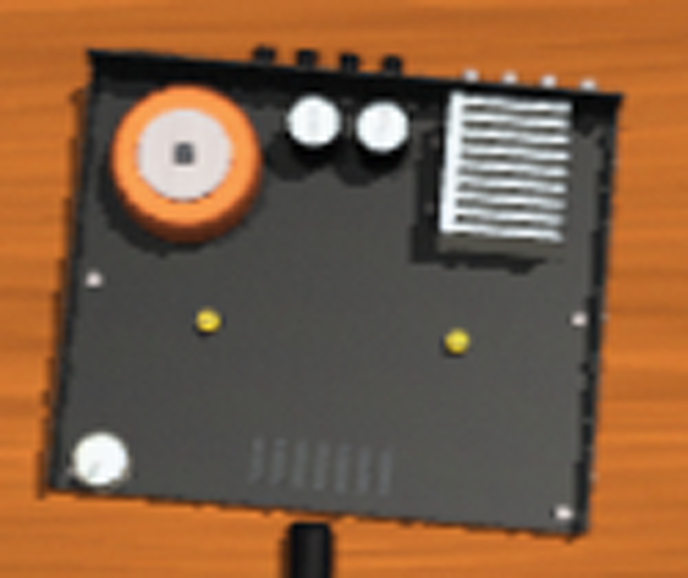

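The crop shows the grey bar with its hanging hole at the far end, and a light block with three dark holes, so the choice holds. Next I measure them.

```bash
cat >> h.py <<'E'
def blob(m,near):
    n,l,st,ce=cv2.connectedComponentsWithStats(m.astype(np.uint8))
    i=1+np.argmin(np.linalg.norm(ce[1:]-near,axis=1)); return (l==i),ce[i]
def rect_on_z(s,m,z):
    ys,xs=np.nonzero(m); P=np.array([onz(s,(x,y),z)[:2] for x,y in zip(xs,ys)])
    c=P.mean(0); (cx,cy),(w,h),a=cv2.minAreaRect((P*1000).astype(np.float32))
    u,S,v=np.linalg.svd(P-c); d=v[0]; return c,np.degrees(np.arctan2(d[1],d[0]))%180,(cx/1000,cy/1000,w,h,a)
E
python3 - <<'E'
from h import *
s=load('top0'); hsv=cv2.cvtColor(s['color'],cv2.COLOR_BGR2HSV); H,S,V=[hsv[...,i].astype(int) for i in range(3)]
w=(S<60)&(V>130)
m,c=blob(w,(209,223)); print('se',c,m.sum(),rect_on_z(s,m,.008))
m,c=blob(w,(426,201)); print('bl',c,m.sum(),rect_on_z(s,m,.05))
y=(H>22)&(H<35)&(S>120)&(V>120)
pl=[]
for p in((297,178),(343,182)):
    m,c=blob(y,p); print(c,m.sum()); pl.append(onz(s,c,.024)); print(pl[-1])
print(np.linalg.norm(pl[0]-pl[1]))
s=load('side0'); hsv=cv2.cvtColor(s['color'],cv2.COLOR_BGR2HSV); H,S,V=[hsv[...,i].astype(int) for i in range(3)]
m,c=blob((S<60)&(V>130),(272,295)); print('se side',c,m.sum(),rect_on_z(s,m,.008))
y=(H>22)&(H<35)&(S>120)&(V>120)
for p in((308,205),(343,183)):
    m,c=blob(y,p); print(c,m.sum(),onz(s,c,.024))
E
```

```text
se [209.2392638  223.03527607] 652 (array([0.45581369, 0.33668428]), np.float64(10.566154147608898), (0.45736505126953125, 0.3370253601074219, 198.42884826660156, 31.241775512695312, 10.547557830810547))
bl [426.55238095 199.7952381 ] 210 (array([ 0.50443676, -0.32336808]), np.float64(15.155552229210826), (0.5047948303222656, -0.3233570251464844, 73.9979019165039, 25.65676498413086, 14.251688003540039))
[297.46153846 177.84615385] 13
[0.58650014 0.06298852 0.024     ]
[342.61538462 181.61538462] 13
[ 0.57115381 -0.07536585  0.024     ]
0.13920287185556
se side [272.90310078 294.86046512] 774 (array([0.454968  , 0.33955125]), np.float64(10.65303616375158), (0.45898678588867187, 0.3401038208007813, 199.55247497558594, 29.75082778930664, 10.55505657196045))Traceback (most recent call last):
  File "<stdin>", line 15, in <module>
  File "h.py", line 16, in blob
    i=1+np.argmin(np.linalg.norm(ce[1:]-near,axis=1)); return (l==i),ce[i]
        ~~~~~~~~~^^^^^^^^^^^^^^^^^^^^^^^^^^^^^^^^^^^^
    return _wrapfunc(a, 'argmin', axis=axis, out=out, **kwds)
    return bound(*args, **kwds)
ValueError: attempt to get argmin of an empty sequence
```

```bash
cat >> h.py <<'E'
from scipy.spatial.transform import Rotation as Ro
def goal(p,yaw,tail=0):
    """print numbers for a move to p, tool down with tool x at yaw deg"""
    o=env.get_obs(); R=o['orientation']; y=np.radians(yaw)
    Rt=np.array([[np.cos(y),np.sin(y),0],[np.sin(y),-np.cos(y),0],[0,0,-1]])
    d=R.T@(np.array(p)-o['ee_pos']); r=Ro.from_matrix(R.T@Rt).as_rotvec()
    print('pos',o['ee_pos'].round(4),'yaw %.2f'%np.degrees(np.arctan2(R[1,0],R[0,0])),'tilt',R[:,2].round(4))
    print('slide',(d/.25).round(4).tolist(),'delta_rot',(r/1.5).round(4).tolist(),'rows trans %.1f rot %.1f'%(np.linalg.norm(d)/.05,np.degrees(np.linalg.norm(r))/8.59), 't %.2f'%o['t'])
def wsnap(fn):
    o=env.get_obs(); s=save('wrist',fn); T=np.array(s['tool_from_camera'])
    # world from camera
    Rw=o['orientation']@T[:3,:3]; pw=o['ee_pos']+o['orientation']@T[:3,3]
    s=dict(s); s['R']=Rw.T; s['t']=-Rw.T@pw; np.savez('pics/'+fn[:-4]+'.npz',**{k:np.array(v) for k,v in s.items()}); return s
E
python3 - <<'E'
from h import *
goal((.5,-.31,.26),14.7)
E
```

```text
pos [ 0.1818 -0.5451  0.2496] yaw 18.44 tilt [-2.0e-04  1.4e-03 -1.0e+00]
slide [1.5048, -0.4895, -0.0407] delta_rot [-0.0009, -0.0001, 0.0435] rows trans 7.9 rot 0.4 t 0.15
```

>>> carry_out(steps=[{"gripper":-1,"slide":[0.76,-0.25,-0.04],"delta_rot":[0,0,0.04]},{"gripper":-1,"slide":[0.76,-0.25,-0.04],"delta_rot":[0,0,0.04]},{"gripper":-1,"slide":[0.76,-0.25,-0.04],"delta_rot":[0,0,0.04]},{"gripper":-1,"slide":[0.76,-0.25,-0.04],"delta_rot":[0,0,0.04]}])

```text
t: 0.55
ee_pos: [0.343, -0.4246, 0.2596]
orientation: [[0.966, 0.258, -0.0], [0.258, -0.966, 0.002], [0.0, -0.002, -1.0]]
force: [0.7, -0.2, -0.4]
finger_gap: 0.0851
```

```bash
python3 - <<'E'
from h import *
goal((.5,-.31,.26),14.7)
E
```

```text
pos [ 0.343  -0.4246  0.2596] yaw 14.95 tilt [-2.0e-04  1.7e-03 -1.0e+00]
slide [0.7249, -0.2807, -0.0011] delta_rot [-0.0011, -0.0002, 0.003] rows trans 3.9 rot 0.0 t 0.55
```

>>> carry_out(steps=[{"gripper":-1,"slide":[0.725,-0.28,0],"delta_rot":[0,0,0]},{"gripper":-1,"slide":[0.725,-0.28,0],"delta_rot":[0,0,0]},{"gripper":-1,"slide":[0.725,-0.28,0],"delta_rot":[0,0,0]},{"gripper":-1,"slide":[0.725,-0.28,0],"delta_rot":[0,0,0]},{"gripper":-1,"slide":[0.725,-0.28,0],"delta_rot":[0,0,0]}])

```text
t: 1.05
ee_pos: [0.5037, -0.306, 0.2594]
orientation: [[0.965, 0.264, 0.001], [0.264, -0.965, 0.003], [0.002, -0.003, -1.0]]
force: [-0.6, 0.5, -0.4]
finger_gap: 0.0859
```

```bash
python3 - <<'E'
from h import *
s=wsnap('w1.png')
for z,p in((.05,(.505,-.323)),): print(proj(s,(*p,z)))
goal((.53,-.08,.28),83.7)
E
```

```text
[333.80849505 181.58579341]
pos [ 0.5018 -0.3078  0.2592] yaw 15.23 tilt [-7.0e-04  2.3e-03 -1.0e+00]
slide [0.3483, -0.8498, -0.081] delta_rot [-0.0015, -0.0009, -0.7967] rows trans 4.6 rot 8.0 t 1.10
```

View pics/w1.png

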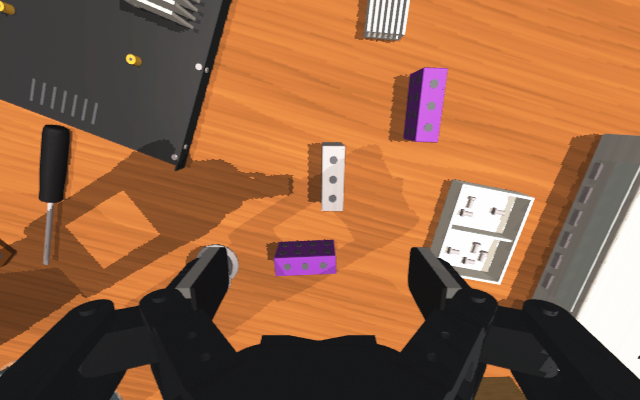

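The wrist view shows the white block at (333,177), nearly aligned with the tool. Purple look-alikes are at (425,105) and (305,258).

```bash
python3 - <<'E'
from h import *
s=load('w1'); hsv=cv2.cvtColor(s['color'],cv2.COLOR_BGR2HSV); H,S,V=[hsv[...,i].astype(int) for i in range(3)]
w=((S<60)&(V>140)).astype(np.uint8); w=cv2.morphologyEx(w,cv2.MORPH_CLOSE,np.ones((9,9)))
m,c=blob(w,(333,177)); print(c,m.sum(),rect_on_z(s,m,.05))
E
```

```text
[332.52131377 177.38714186] 1431 (array([ 0.50889629, -0.32036546]), np.float64(14.878331657531191), (0.5076609497070312, -0.321114501953125, 73.33799743652344, 24.41029167175293, 15.46927547454834))
```

>>> carry_out(steps=[{"gripper":-1,"slide":[0.35,-0.85,-0.08],"delta_rot":[0,0,-0.8]},{"gripper":-1,"slide":[0.35,-0.85,-0.08],"delta_rot":[0,0,-0.8]},{"gripper":-1,"slide":[0.35,-0.85,-0.08],"delta_rot":[0,0,-0.8]},{"gripper":-1,"slide":[0.35,-0.85,-0.08],"delta_rot":[0,0,-0.8]},{"gripper":-1,"slide":[0.35,-0.85,-0.08],"delta_rot":[0,0,-0.8]},{"gripper":-1,"slide":[0.35,-0.85,-0.08],"delta_rot":[0,0,-0.8]},{"gripper":-1,"slide":[0.35,-0.85,-0.08],"delta_rot":[0,0,-0.8]},{"gripper":-1,"slide":[0.35,-0.85,-0.08],"delta_rot":[0,0,-0.8]}])

```text
t: 1.9
ee_pos: [0.5298, -0.0806, 0.2796]
orientation: [[0.104, 0.995, -0.001], [0.995, -0.104, 0.002], [0.002, -0.001, -1.0]]
force: [0.2, -0.6, 1.4]
finger_gap: 0.0854
```

```bash
python3 - <<'E'
from h import *
s=wsnap('w2.png')
print(proj(s,(.5865,.063,.024)),proj(s,(.571,-.0754,.024)))
o=env.get_obs();print(o['qvel'].round(3))
goal((.457,.30,.25),10.55)
E
```

```text
[354.27403902  42.58204451] [350.0013498  164.10446277]
[-0.007  0.001 -0.001  0.002 -0.001  0.311]
pos [ 0.5298 -0.0808  0.2795] yaw 84.44 tilt [-0.0013  0.002  -1.    ]
slide [1.4874, -0.4373, 0.1216] delta_rot [-0.0017, -0.0004, 0.8597] rows trans 7.8 rot 8.6 t 1.95
```

View pics/w2.png

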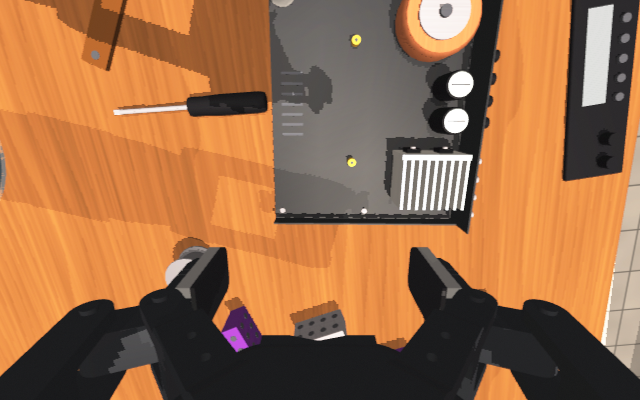

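The wrist view shows both pillars, at about (356,40) and (351,162), with the transformer and sinks to the right (rear). The knob is at (283,2).

```bash
cat >> h.py <<'E'
def pillars(s,guess):
    hsv=cv2.cvtColor(s['color'],cv2.COLOR_BGR2HSV); H,S,V=[hsv[...,i].astype(int) for i in range(3)]
    y=(H>22)&(H<36)&(S>110)&(V>110); out=[]
    for p in guess:
        m,c=blob(y,p); P=onz(s,c,.024); print('pillar px',c.round(1),m.sum(),P.round(4)); out.append(P)
    d=out[0]-out[1]; print('dist %.4f'%np.linalg.norm(d),'line yaw %.2f'%np.degrees(np.arctan2(d[1],d[0])),'mid',((out[0]+out[1])/2).round(4)); return out
E
python3 - <<'E'
from h import *
pillars(load('w2'),((356,40),(351,162)))
E
```

```text
pillar px [356.   39.3] 66 [0.5886 0.0661 0.024 ]
pillar px [351.2 162.1] 54 [ 0.5727 -0.073   0.024 ]
dist 0.1401 line yaw 83.48 mid [ 0.5807 -0.0034  0.024 ]
```

>>> carry_out(steps=[{"gripper":-1,"slide":[0.75,-0.22,0],"delta_rot":[0,0,0.43]},{"gripper":-1,"slide":[0.75,-0.22,0],"delta_rot":[0,0,0.43]},{"gripper":-1,"slide":[0.75,-0.22,0],"delta_rot":[0,0,0.43]},{"gripper":-1,"slide":[0.75,-0.22,0],"delta_rot":[0,0,0.43]},{"gripper":-1,"slide":[0.75,-0.22,0],"delta_rot":[0,0,0.43]}])

```text
t: 2.45
ee_pos: [0.4919, 0.1136, 0.2799]
orientation: [[0.68, 0.733, -0.002], [0.733, -0.68, 0.003], [0.001, -0.003, -1.0]]
force: [0.2, -0.6, -0.1]
finger_gap: 0.0855
```

```bash
python3 - <<'E'
from h import *
goal((.457,.32,.22),10.55)
E
```

```text
pos [0.4919 0.1136 0.2799] yaw 47.13 tilt [-0.0018  0.0029 -1.    ]
slide [0.5099, -0.6632, 0.2422] delta_rot [-0.0023, 0.0001, 0.4257] rows trans 4.4 rot 4.3 t 2.45
```

>>> carry_out(steps=[{"gripper":-1,"slide":[0.51,-0.66,0.24],"delta_rot":[0,0,0.426]},{"gripper":-1,"slide":[0.51,-0.66,0.24],"delta_rot":[0,0,0.426]},{"gripper":-1,"slide":[0.51,-0.66,0.24],"delta_rot":[0,0,0.426]},{"gripper":-1,"slide":[0.51,-0.66,0.24],"delta_rot":[0,0,0.426]},{"gripper":-1,"slide":[0.51,-0.66,0.24],"delta_rot":[0,0,0.426]},{"gripper":-1,"slide":[0.51,-0.66,0.24],"delta_rot":[0,0,0.426]},{"gripper":-0.2,"slide":[0.51,-0.66,0.24],"delta_rot":[0,0,0.426]}])

```text
t: 3.15
ee_pos: [0.4574, 0.319, 0.2199]
orientation: [[0.983, 0.182, -0.003], [0.182, -0.983, 0.002], [-0.003, -0.002, -1.0]]
force: [0.1, 0.2, -1.4]
finger_gap: 0.0732
```

```bash
python3 - <<'E'
from h import *
s=wsnap('w3.png')
hsv=cv2.cvtColor(s['color'],cv2.COLOR_BGR2HSV); H,S,V=[hsv[...,i].astype(int) for i in range(3)]
w=((S<60)&(V>140)).astype(np.uint8); w=cv2.morphologyEx(w,cv2.MORPH_CLOSE,np.ones((5,5)))
g=proj(s,(.457,.337,.008)); print(g)
m,c=blob(w,g); print(c,m.sum(),rect_on_z(s,m,.008))
goal((.458,.3385,.08),10.55)
E
```

```text
[303.21354726 174.98623593]
[300.96355202 161.76297769] 4527 (array([0.46866889, 0.34149006]), np.float64(10.87426466157143), (0.4593728332519531, 0.34020086669921873, 198.69801330566406, 30.260940551757812, 10.545241355895996))
pos [0.4579 0.3185 0.2205] yaw 10.47 tilt [-0.0019  0.0021 -1.    ]
slide [0.0156, -0.0774, 0.562] delta_rot [-0.0016, 0.001, -0.001] rows trans 2.8 rot 0.0 t 3.20
```

View pics/w3.png

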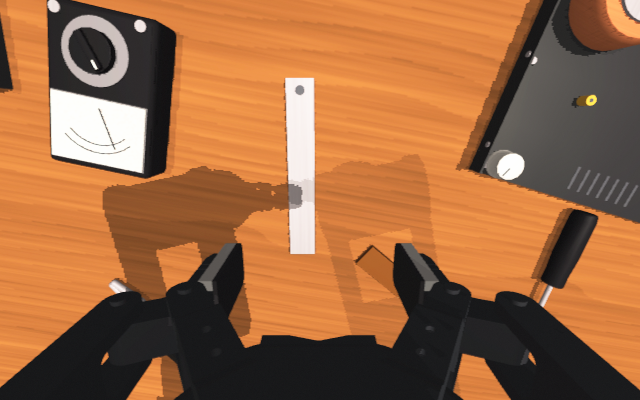

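The bar runs from (300,78) to (302,253) and measures 198.7 x 30.3 mm, as it should. The side view agrees within 2 mm.

```bash
python3 - <<'E'
from h import *
goal((.4588,.3398,.06),10.55)
E
```

```text
pos [0.4579 0.3185 0.2205] yaw 10.47 tilt [-0.0019  0.0021 -1.    ]
slide [0.0199, -0.0817, 0.642] delta_rot [-0.0016, 0.001, -0.001] rows trans 3.2 rot 0.0 t 3.20
```

>>> carry_out(steps=[{"gripper":-0.2,"slide":[0.02,-0.082,0.3],"delta_rot":[-0.0016,0.001,0]},{"gripper":-0.2,"slide":[0.02,-0.082,0.5],"delta_rot":[-0.0016,0.001,0]},{"gripper":-0.2,"slide":[0.02,-0.082,0.642],"delta_rot":[-0.0016,0.001,0]},{"gripper":-0.2,"slide":[0.02,-0.082,0.642],"delta_rot":[-0.0016,0.001,0]},{"gripper":-0.2,"slide":[0.02,-0.082,0.642],"delta_rot":[-0.0016,0.001,0]}])

```text
t: 3.7
ee_pos: [0.4582, 0.338, 0.0586]
orientation: [[0.984, 0.18, -0.004], [0.18, -0.984, -0.002], [-0.004, 0.001, -1.0]]
force: [-0.4, 0.3, -0.0]
finger_gap: 0.0513
```

```bash
python3 - <<'E'
from h import *
s=wsnap('w4.png')
goal((.4588,.3398,.023),10.55)
E
```

```text
pos [0.4599 0.3391 0.0609] yaw 10.37 tilt [ 2.e-04 -1.e-04 -1.e+00]
slide [-0.0037, -0.0037, 0.1517] delta_rot [0.0001, -0.0001, -0.0021] rows trans 0.8 rot 0.0 t 3.75
```

View pics/w4.png

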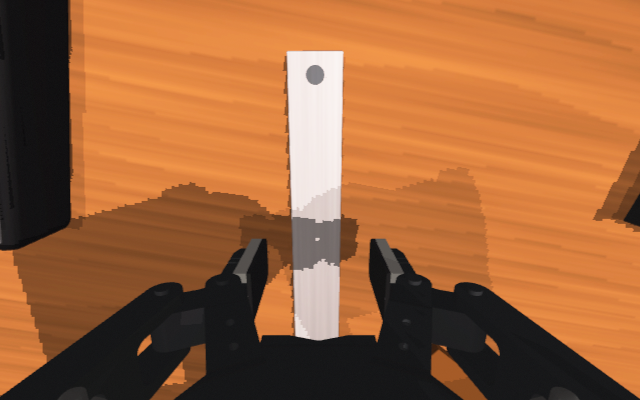

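The bar lies midway between the open fingers (x about 317) and parallel to them, so I go down and grip.

>>> carry_out(steps=[{"gripper":-0.2,"slide":[-0.004,-0.004,0.1],"delta_rot":[0,0,-0.002]},{"gripper":-0.2,"slide":[-0.004,-0.004,0.156],"delta_rot":[0,0,-0.002]},{"gripper":-0.2,"slide":[-0.004,-0.004,0.156],"delta_rot":[0,0,-0.002]},{"gripper":1,"slide":[-0.004,-0.004,0.156],"delta_rot":[0,0,-0.002]},{"gripper":1,"slide":[-0.004,-0.004,0.156],"delta_rot":[0,0,-0.002]},{"gripper":1,"slide":[-0.004,-0.004,0.156],"delta_rot":[0,0,-0.002]},{"gripper":1,"slide":[-0.004,-0.004,0.156],"delta_rot":[0,0,-0.002]},{"gripper":1,"slide":[-0.004,-0.004,0.156],"delta_rot":[0,0,-0.002]}], force=60)

```text
t: 4.55
ee_pos: [0.4598, 0.3402, 0.024]
orientation: [[0.983, 0.183, 0.003], [0.183, -0.983, 0.001], [0.003, -0.0, -1.0]]
force: [-2.0, -1.7, 5.0]
finger_gap: 0.0273
```

```bash
python3 - <<'E'
from h import *
goal((.46,.339,.12),10.55)
E
```

```text
pos [0.4598 0.3402 0.024 ] yaw 10.56 tilt [ 2.5e-03  6.0e-04 -1.0e+00]
slide [0.0007, 0.005, -0.3841] delta_rot [-0.0001, -0.0017, 0.0001] rows trans 1.9 rot 0.0 t 4.55
```

>>> carry_out(steps=[{"gripper":1,"slide":[0,0,-0.1],"delta_rot":[0,0,0]},{"gripper":1,"slide":[0,0,-0.25],"delta_rot":[0,0,0]},{"gripper":1,"slide":[0,0,-0.4],"delta_rot":[0,0,0]},{"gripper":1,"slide":[0,0,-0.4],"delta_rot":[0,0,0]},{"gripper":1,"slide":[0,0,-0.4],"delta_rot":[0,0,0]}])

```text
t: 5.05
ee_pos: [0.46, 0.3404, 0.1251]
orientation: [[0.983, 0.183, 0.005], [0.183, -0.983, 0.002], [0.005, -0.001, -1.0]]
force: [-0.6, -0.4, -5.0]
finger_gap: 0.0268
```

```bash
python3 - <<'E'
from h import *
s=wsnap('w5.png'); save('side','s5.png')
print(env.get_obs()['force'],env.get_obs()['finger_gap'])
goal((.515,.0,.12),83.5)
E
```

```text
[ 0.60851492 -0.76933688 -3.87538616] 0.026613421405488603
pos [0.4583 0.3396 0.1225] yaw 10.57 tilt [-1.e-04 -7.e-04 -1.e+00]
slide [-0.0262, 1.377, 0.0108] delta_rot [0.0003, 0.0004, -0.8486] rows trans 6.9 rot 8.5 t 5.15
```

View pics/w5.png

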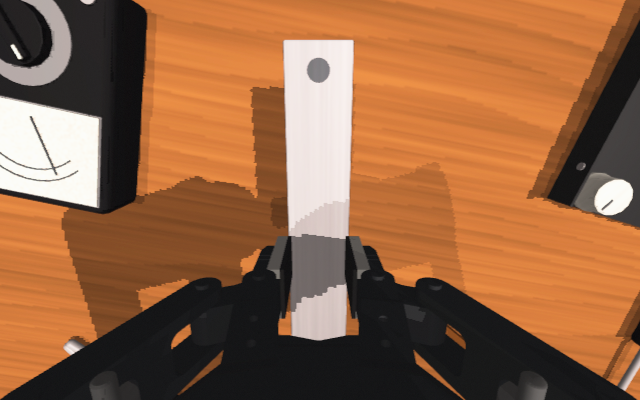

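View pics/s5.png

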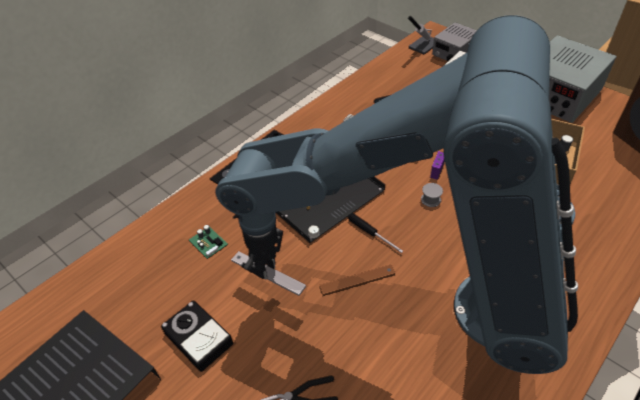

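The bar is held: the weight reads -3.9 N, and in the picture it sits straight between the pads. I carry it over the chassis at z 0.12; the tallest part below is 62 mm.

>>> carry_out(steps=[{"gripper":1,"slide":[-0.013,0.15,0],"delta_rot":[0,0,-0.08]},{"gripper":1,"slide":[-0.013,0.3,0],"delta_rot":[0,0,-0.17]},{"gripper":1,"slide":[-0.013,0.45,0],"delta_rot":[0,0,-0.26]},{"gripper":1,"slide":[-0.013,0.6,0],"delta_rot":[0,0,-0.35]},{"gripper":1,"slide":[-0.013,0.75,0],"delta_rot":[0,0,-0.43]},{"gripper":1,"slide":[-0.013,0.85,0],"delta_rot":[0,0,-0.5]}])

```text
t: 5.75
ee_pos: [0.4928, 0.1278, 0.1206]
orientation: [[0.592, 0.806, -0.004], [0.806, -0.592, -0.001], [-0.003, -0.003, -1.0]]
force: [0.4, 0.6, -3.7]
finger_gap: 0.0268
```

```bash
python3 - <<'E'
from h import *
goal((.53,.0,.12),83.5)
E
```

```text
pos [0.4928 0.1278 0.1206] yaw 53.74 tilt [-0.004  -0.0012 -1.    ]
slide [-0.3243, 0.4222, 0.0023] delta_rot [-0.0022, 0.0017, -0.3463] rows trans 2.7 rot 3.5 t 5.75
```

>>> carry_out(steps=[{"gripper":1,"slide":[-0.1,0.13,0],"delta_rot":[0,0,-0.1]},{"gripper":1,"slide":[-0.2,0.26,0],"delta_rot":[0,0,-0.2]},{"gripper":1,"slide":[-0.28,0.36,0],"delta_rot":[0,0,-0.3]},{"gripper":1,"slide":[-0.324,0.422,0],"delta_rot":[-0.002,0.002,-0.346]},{"gripper":1,"slide":[-0.324,0.422,0],"delta_rot":[-0.002,0.002,-0.346]},{"gripper":1,"slide":[-0.324,0.422,0],"delta_rot":[-0.002,0.002,-0.346]},{"gripper":1,"slide":[-0.324,0.422,0],"delta_rot":[-0.002,0.002,-0.346]}])

```text
t: 6.45
ee_pos: [0.5288, 0.0011, 0.1194]
orientation: [[0.114, 0.993, -0.003], [0.993, -0.114, 0.001], [0.001, -0.003, -1.0]]
force: [0.1, 0.2, -4.9]
finger_gap: 0.0266
```

```bash
python3 - <<'E'
from h import *
s=wsnap('w6.png'); save('top','t6.png'); print(proj(s,(.5876,.064,.024)))
goal((.54,.0,.08),83.5)
E
```

```text
[390.88968846 114.41309207]
pos [0.5293 0.0012 0.12  ] yaw 83.51 tilt [-1.5e-03  9.0e-04 -1.0e+00]
slide [-0.0002, 0.0434, 0.1599] delta_rot [-0.0011, -0.0005, 0.0001] rows trans 0.8 rot 0.0 t 6.55
```

View pics/w6.png

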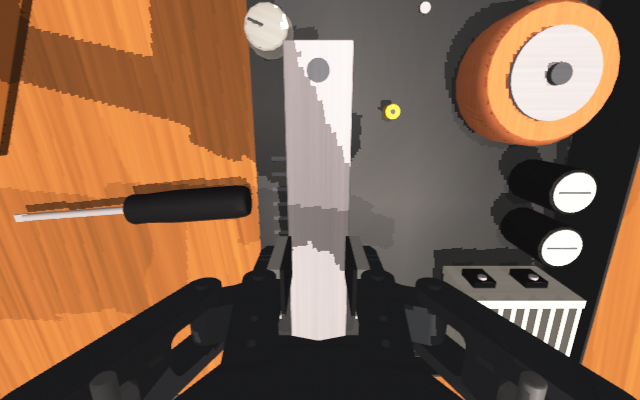

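View pics/t6.png

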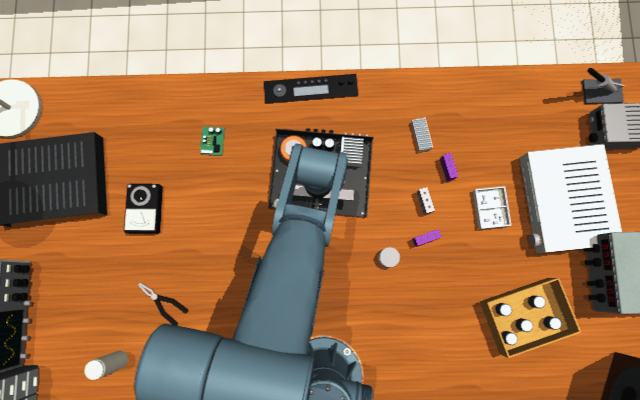

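```bash
cat >> h.py <<'E'
def baredges(s,z,rows,c0=318,thr=150):
    """bar long edges per row (from grey level gradient), on plane z, in world"""
    hsv=cv2.cvtColor(s['color'],cv2.COLOR_BGR2HSV); b=(hsv[...,1]<45)&(hsv[...,2]>thr)
    L=[];Rr=[]
    for r in rows:
        xs=np.nonzero(b[r])[0]; xs=xs[(abs(xs-c0)<60)]
        if len(xs)>10: L.append(onz(s,(xs.min()-.5,r),z)); Rr.append(onz(s,(xs.max()+.5,r),z))
    return np.array(L),np.array(Rr)
E
python3 - <<'E'
from h import *
s=load('w6'); o=env.get_obs(); R=o['orientation'];p=o['ee_pos']
z=p[2]-.016
L,Rr=baredges(s,z,range(45,330,6),thr=95)
for n,E in(('L',L),('R',Rr)):
    T=(E-p)@R
    a,b=np.polyfit(T[:,0],T[:,1],1); print(n,np.round(T[::6,:2]*1000,1).tolist(),'slope deg %.2f'%np.degrees(a),'y at 0 %.4f'%b)
print('end in tool',((onz(s,(319,40),z)-p)@R).round(4))
pl=pillars(s,((393,112),))if 0 else None
hsv=cv2.cvtColor(s['color'],cv2.COLOR_BGR2HSV)
m,c=blob((hsv[...,0]>22)&(hsv[...,0]<36)&(hsv[...,1]>110)&(hsv[...,2]>110),(393,112)); P=onz(s,c,.024);print(c,P, 'pillar in tool',((P-p)@R).round(4))
E
```

```text
L [[96.9, -24.7], [82.8, -15.1], [67.7, -14.7], [51.7, -14.8], [34.7, -23.9], [16.5, -14.9], [-3.0, -13.4], [-23.9, -15.0]] slope deg -0.55 y at 0 -0.0166
R [[96.8, 25.3], [82.7, 26.0], [67.6, 26.7], [51.7, 27.5], [34.7, 28.4], [16.5, 29.3], [-3.0, 13.6], [-23.8, 15.1]] slope deg 4.81 y at 0 0.0215
end in tool [0.0988 0.0007 0.0161]
[392.37888199 111.13043478] [0.58874208 0.06608573 0.024     ] pillar in tool [0.0711 0.0519 0.0959]
```

The bar is centred in the tool (±15 mm across, end at 99 mm). The pillars are at (.5887,.0661) and (.5727,-.073), and contact is expected with the TCP at about (.561,-.001). I set the bar down 15 mm short of that.

```bash
python3 - <<'E'
from h import *
goal((.5455,.0006,.044),83.5)
E
```

```text
pos [0.5293 0.0012 0.12  ] yaw 83.51 tilt [-1.5e-03  9.0e-04 -1.0e+00]
slide [0.0046, 0.0652, 0.3038] delta_rot [-0.0011, -0.0005, 0.0001] rows trans 1.6 rot 0.0 t 6.55
```

>>> carry_out(steps=[{"gripper":1,"slide":[0.0046,0.065,0.08],"delta_rot":[-0.001,0,0]},{"gripper":1,"slide":[0.0046,0.065,0.16],"delta_rot":[-0.001,0,0]},{"gripper":1,"slide":[0.0046,0.065,0.24],"delta_rot":[-0.001,0,0]},{"gripper":1,"slide":[0.0046,0.065,0.29],"delta_rot":[-0.001,0,0]},{"gripper":1,"slide":[0.0046,0.065,0.304],"delta_rot":[-0.001,0,0]},{"gripper":1,"slide":[0.0046,0.065,0.304],"delta_rot":[-0.001,0,0]},{"gripper":1,"slide":[0.0046,0.065,0.304],"delta_rot":[-0.001,0,0]}])

```text
t: 7.25
ee_pos: [0.5462, 0.0006, 0.0449]
orientation: [[0.113, 0.994, 0.002], [0.994, -0.113, 0.0], [0.001, 0.002, -1.0]]
force: [-0.4, -1.2, -3.8]
finger_gap: 0.0266
```

```bash
python3 - <<'E'
from h import *
o=env.get_obs();print(o['force'],o['finger_gap']); goal((.5455,.0006,.036),83.5)
s=wsnap('w7.png')
E
```

```text
[-0.42653926 -1.16976775 -3.83176466] 0.02662487475104342
pos [0.5462 0.0006 0.0449] yaw 83.52 tilt [ 1.6e-03  4.0e-04 -1.0e+00]
slide [-0.0004, -0.0029, 0.0356] delta_rot [0.001, -0.0004, 0.0003] rows trans 0.2 rot 0.0 t 7.25
```

View pics/w7.png

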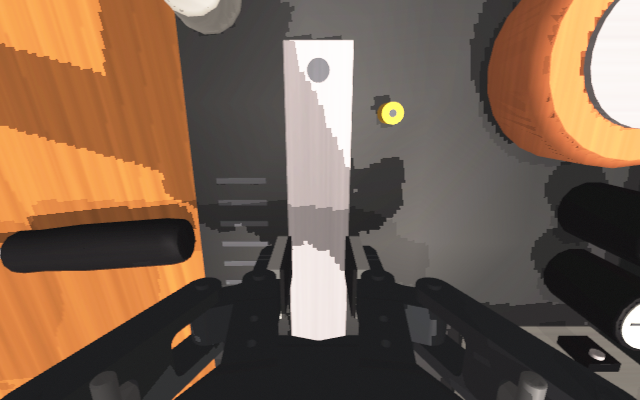

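The bar is just above the floor, with the left pillar at (393,113) clear of the bar's edge (x about 352). Lowering.

>>> carry_out(steps=[{"gripper":1,"slide":[0,-0.002,0.015],"delta_rot":[0.001,0,0]},{"gripper":1,"slide":[0,-0.002,0.03],"delta_rot":[0.001,0,0]},{"gripper":1,"slide":[0,-0.002,0.036],"delta_rot":[0.001,0,0]},{"gripper":1,"slide":[0,-0.002,0.036],"delta_rot":[0.001,0,0]},{"gripper":1,"slide":[0,-0.002,0.036],"delta_rot":[0.001,0,0]}])

```text
t: 7.8
ee_pos: [0.5458, 0.0006, 0.0361]
orientation: [[0.113, 0.994, 0.0], [0.994, -0.113, 0.0], [0.0, 0.0, -1.0]]
force: [-0.5, -0.7, -2.3]
finger_gap: 0.0265
```

>>> carry_out(steps=[{"gripper":1,"slide":[0,0,0.005],"delta_rot":[0,0,0]},{"gripper":1,"slide":[0,0,0.006],"delta_rot":[0,0,0]},{"gripper":0,"slide":[0,0,0.006],"delta_rot":[0,0,0]},{"gripper":0,"slide":[0,0,0.004],"delta_rot":[0,0,0]},{"gripper":0,"slide":[0,0,0.004],"delta_rot":[0,0,0]},{"gripper":0,"slide":[0,0,0.004],"delta_rot":[0,0,0]}])

```text
t: 8.4
ee_pos: [0.546, 0.0005, 0.0351]
orientation: [[0.113, 0.994, 0.001], [0.994, -0.113, 0.0], [0.0, 0.001, -1.0]]
force: [-0.7, 0.6, -0.0]
finger_gap: 0.0428
```

```bash
python3 - <<'E'
from h import *
o=env.get_obs();print(o['force'],o['finger_gap'],o['ee_pos'])
s=wsnap('w8.png'); goal((.5608-.002,-.0011,.0365),83.5)
E
```

```text
[-0.72448017  0.63983654 -0.04128562] 0.042806663436242516 [5.45992533e-01 5.00807890e-04 3.51138039e-02]
pos [5.459e-01 5.000e-04 3.510e-02] yaw 83.51 tilt [ 5.e-04  4.e-04 -1.e+00]
slide [-0.0006, 0.0519, -0.0057] delta_rot [0.0003, -0.0003, 0.0002] rows trans 0.3 rot 0.0 t 8.45
```

View pics/w8.png

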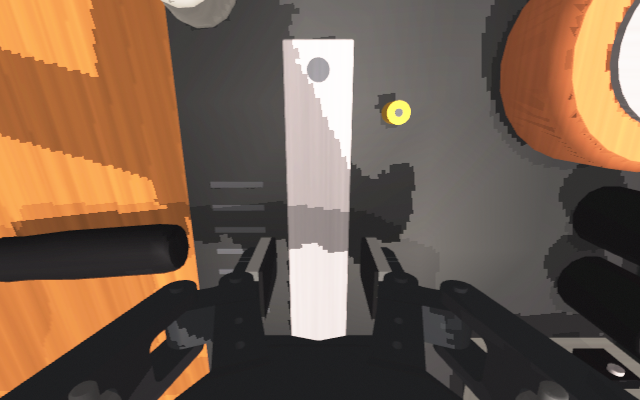

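Released; the bar rests flat on the floor. Next I slide it away from the robot with the near finger.

>>> carry_out(steps=[{"gripper":0,"slide":[0,0.004,0.003],"delta_rot":[0,0,0]},{"gripper":0,"slide":[0,0.008,0.006],"delta_rot":[0,0,0]},{"gripper":0,"slide":[0,0.02,0.006],"delta_rot":[0,0,0]},{"gripper":0,"slide":[0,0.032,0.006],"delta_rot":[0,0,0]},{"gripper":0,"slide":[0,0.044,0.006],"delta_rot":[0,0,0]},{"gripper":0,"slide":[0,0.056,0.006],"delta_rot":[0,0,0]},{"gripper":0,"slide":[0,0.064,0.006],"delta_rot":[0,0,0]},{"gripper":0,"slide":[0,0.064,0.006],"delta_rot":[0,0,0]}])

```text
t: 9.25
ee_pos: [0.5623, -0.0014, 0.0335]
orientation: [[0.113, 0.994, 0.001], [0.994, -0.113, 0.0], [0.0, 0.001, -1.0]]
force: [-0.6, -0.2, -0.3]
finger_gap: 0.0425
```

```bash
python3 - <<'E'
from h import *
o=env.get_obs();print(o['force'],o['finger_gap'],o['ee_pos'])
s=wsnap('w9.png')
E
```

```text
[-0.58603653 -0.17438622 -0.26630946] 0.042485613281221836 [ 0.5623334  -0.00137373  0.03354327]
```

View pics/w9.png

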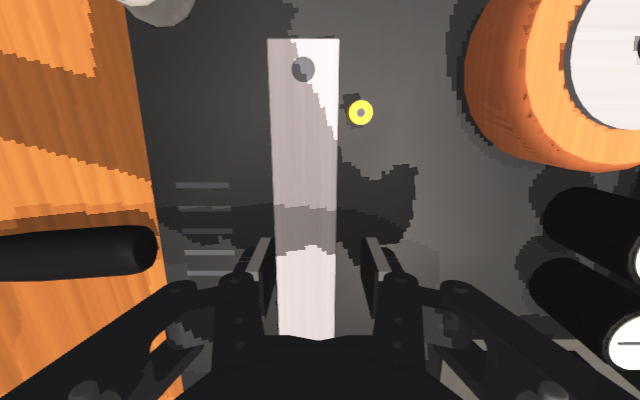

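The near finger has pushed the bar along; its far edge (x about 338) is still about 4 mm short of the left pillar (left rim about 348). I continue slowly.

>>> carry_out(steps=[{"gripper":0,"slide":[0,0.006,0],"delta_rot":[0,0,0]},{"gripper":0,"slide":[0,0.012,0],"delta_rot":[0,0,0]},{"gripper":0,"slide":[0,0.016,0],"delta_rot":[0,0,0]},{"gripper":0,"slide":[0,0.016,0],"delta_rot":[0,0,0]}])

```text
t: 9.7
ee_pos: [0.5665, -0.0019, 0.0336]
orientation: [[0.113, 0.994, 0.002], [0.994, -0.113, 0.0], [0.0, 0.002, -1.0]]
force: [-2.3, 0.2, 1.3]
finger_gap: 0.0427
```

```bash
python3 - <<'E'
from h import *
o=env.get_obs();print(o['force'],o['ft_torque'],o['ee_pos'])
s=wsnap('w10.png')
cv2.imwrite('pics/w10c.png',cv2.resize(s['color'][20:200,240:420],None,fx=3,fy=3))
E
```

```text
[-2.30610139  0.20179529  1.32143614] [0.04739292 0.30354308 0.02053474] [ 0.56653815 -0.00185619  0.03360194]
```

View pics/w10c.png

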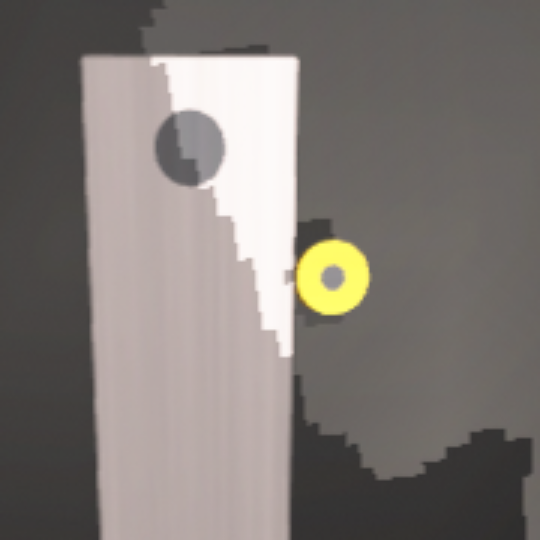

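>>> carry_out(steps=[{"gripper":0,"slide":[0,0.004,0],"delta_rot":[0,0,0]},{"gripper":0,"slide":[0,0.008,0],"delta_rot":[0,0,0]},{"gripper":0,"slide":[0,0.008,0],"delta_rot":[0,0,0]}])

```text
t: 10.05
ee_pos: [0.5671, -0.0019, 0.0334]
orientation: [[0.113, 0.994, -0.002], [0.994, -0.113, 0.001], [0.0, -0.002, -1.0]]
force: [-6.9, 0.6, 6.1]
finger_gap: 0.0428
```

>>> carry_out(steps=[{"gripper":0,"slide":[0,0.006,0],"delta_rot":[0,0,0]},{"gripper":0,"slide":[0,0.012,0],"delta_rot":[0,0,0]},{"gripper":0,"slide":[0,0.012,0],"delta_rot":[0,0,0]},{"gripper":0,"slide":[0,0.012,0],"delta_rot":[0,0,0]}])

```text
t: 10.45
ee_pos: [0.5673, -0.0019, 0.0329]
orientation: [[0.112, 0.994, -0.008], [0.994, -0.112, 0.001], [0.0, -0.008, -1.0]]
force: [-12.1, -0.1, 8.3]
finger_gap: 0.0429
```

```bash
python3 - <<'E'
from h import *
o=env.get_obs();print(o['force'],o['ft_torque'],o['ee_pos'])
s=wsnap('w11.png')
E
```

```text
[-12.0613514   -0.11750968   8.30874422] [0.09599219 2.10005557 0.07197448] [ 0.56734409 -0.00186071  0.03292605]
```

View pics/w11.png

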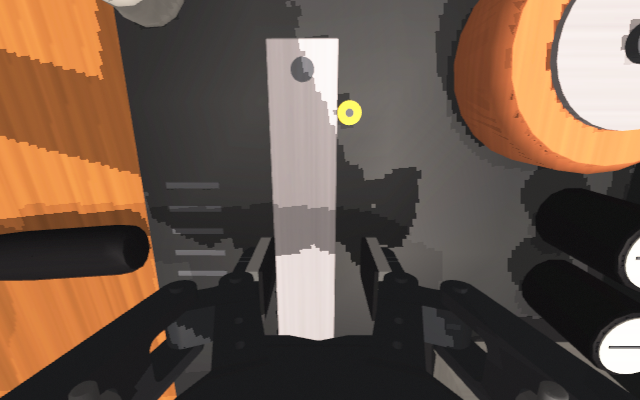

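Firm contact: the force rises to 12 N without further motion. I back off 5 mm and lift away.

>>> carry_out(steps=[{"gripper":0,"slide":[0,-0.01,0],"delta_rot":[0,0,0]},{"gripper":0,"slide":[0,-0.022,-0.004],"delta_rot":[0,0,0]},{"gripper":0,"slide":[0,-0.022,-0.03],"delta_rot":[0,0,0]},{"gripper":-0.2,"slide":[0,-0.022,-0.15],"delta_rot":[0,0,0]},{"gripper":-0.2,"slide":[-0.1,-0.022,-0.35],"delta_rot":[0,0,0]},{"gripper":-0.2,"slide":[-0.24,-0.022,-0.55],"delta_rot":[0,0,0]},{"gripper":-0.2,"slide":[-0.34,-0.022,-0.75],"delta_rot":[0,0,0]},{"gripper":-0.2,"slide":[-0.34,-0.022,-0.75],"delta_rot":[0,0,0]}])

```text
t: 11.3
ee_pos: [0.5561, -0.0886, 0.2263]
orientation: [[0.113, 0.994, 0.0], [0.994, -0.113, -0.002], [-0.002, 0.001, -1.0]]
force: [0.5, -0.1, -0.7]
finger_gap: 0.0511
```

```bash
python3 - <<'E'
from h import *
s=wsnap('w12.png');goal((.508,-.3209,.2),15)
E
```

```text
pos [ 0.5572 -0.0899  0.2285] yaw 83.45 tilt [ 0.0032 -0.0041 -1.    ]
slide [-0.94, -0.0904, 0.1171] delta_rot [0.0036, 0.0007, 0.7965] rows trans 4.8 rot 8.0 t 11.35
```

View pics/w12.png

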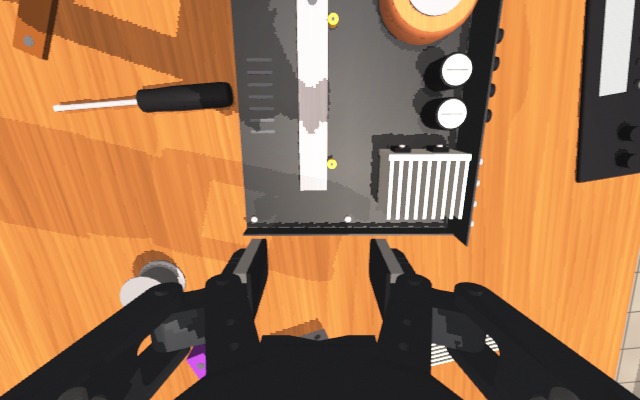

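The far edge (x about 327) meets both pillars, at (333,19) and (332,164). Next I check the numbers.

```bash
cat >> h.py <<'E'
def barrel(s,rows,pg,c0):
    pl=pillars(s,pg)
    L,R=baredges(s,.020,rows,c0=c0,thr=110)
    w=np.linalg.norm(L[:,:2]-R[:,:2],axis=1); k=abs(w-np.median(w))<.0025
    L,R=L[k],R[k]; M=(L+R)[:,:2]/2
    vx,vy,x0,y0=cv2.fitLine((M*1000).astype(np.float32),cv2.DIST_HUBER,0,.01,.01).ravel()
    d=np.array([vx,vy]); n=np.array([-vy,vx]); c=np.array([x0,y0])/1000
    print('width',np.median(w).round(4),'bar yaw %.2f'%(np.degrees(np.arctan2(vy,vx))%180),'dist',[round(float(n@(p[:2]-c)),4) for p in pl]); return c,d,pl
E
python3 - <<'E'
from h import *
s=load('w12'); c,d,pl=barrel(s,list(range(10,75,4))+list(range(140,186,4)),((333,19),(332,164)),313)
m=np.array([313,190]);print('end',onz(s,m,.02))
d=d*np.sign(d[1]); e=onz(s,m,.02)[:2]; print('centre',(c+d*(d@(e-c)+.1)).round(4))
E
```

```text
pillar px [332.9  18.5] 95 [0.5888 0.0661 0.024 ]
pillar px [331.4 163.5] 67 [ 0.5731 -0.0729  0.024 ]
dist 0.1400 line yaw 83.57 mid [ 0.581  -0.0034  0.024 ]
width 0.0918 bar yaw 95.59 dist [0.0097, -0.0195]
end [ 0.54958573 -0.10107514  0.02      ]
centre [0.5853 0.0029]
```

>>> carry_out(steps=[{"gripper":-0.2,"slide":[-0.94,-0.09,0.08],"delta_rot":[0.003,0,0.796]},{"gripper":-0.2,"slide":[-0.94,-0.09,0.08],"delta_rot":[0.003,0,0.796]},{"gripper":-0.2,"slide":[-0.94,-0.09,0.08],"delta_rot":[0.003,0,0.796]},{"gripper":-0.2,"slide":[-0.94,-0.09,0.08],"delta_rot":[0.003,0,0.796]},{"gripper":-0.2,"slide":[-0.94,-0.09,0.08],"delta_rot":[0.003,0,0.796]},{"gripper":-0.2,"slide":[-0.94,-0.09,0.08],"delta_rot":[0.003,0,0.796]},{"gripper":-0.2,"slide":[-0.94,-0.09,0.08],"delta_rot":[0.003,0,0.796]},{"gripper":-0.2,"slide":[-0.94,-0.09,0.08],"delta_rot":[0.003,0,0.796]}])

```text
t: 12.15
ee_pos: [0.508, -0.3215, 0.2092]
orientation: [[0.968, 0.252, 0.001], [0.252, -0.968, -0.002], [0.0, 0.002, -1.0]]
force: [-0.2, 0.5, -0.3]
finger_gap: 0.0514
```

```bash
python3 - <<'E'
from h import *
s=wsnap('w13.png'); g=proj(s,(.508,-.321,.05)); print(g)
hsv=cv2.cvtColor(s['color'],cv2.COLOR_BGR2HSV); H,S,V=[hsv[...,i].astype(int) for i in range(3)]
w=((S<60)&(V>140)).astype(np.uint8); w=cv2.morphologyEx(w,cv2.MORPH_CLOSE,np.ones((11,11)))
m,c=blob(w,g); print(c,m.sum(),rect_on_z(s,m,.05)); goal((.508,-.321,.12),15)
E
```

```text
[317.72901176 188.99606768]
[317.50651381 187.51954143] 1919 (array([ 0.50895673, -0.32053001]), np.float64(14.580116849557726), (0.5076943664550781, -0.3208499755859375, 73.37520599365234, 24.577999114990234, 14.582311630249023))
pos [ 0.5082 -0.3212  0.2093] yaw 14.24 tilt [ 7.0e-04 -1.7e-03 -1.0e+00]
slide [-0.0004, -0.0017, 0.3571] delta_rot [0.0012, -0.0001, -0.0089] rows trans 1.8 rot 0.1 t 12.20
```

View pics/w13.png

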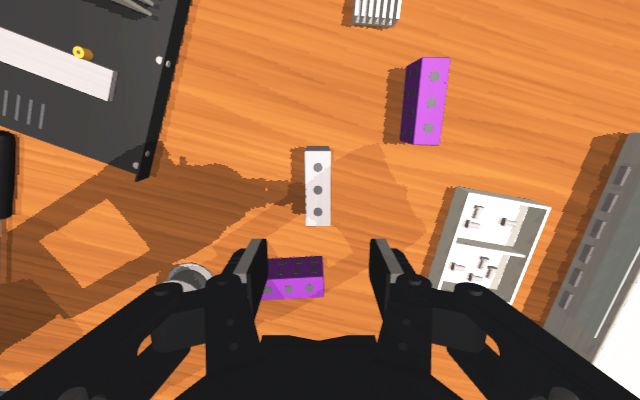

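The white block is at (318,188) with the tool aligned over it; the close purple one at (295,275) clears the fingers. The bar-edge mask was fooled by the grey floor, so I redo that number and then go down.

```bash
sed -i 's/thr=110/thr=150/; s/c0) *$/c0)/' h.py; python3 - <<'E'
from h import *
s=load('w12')
hsv=cv2.cvtColor(s['color'],cv2.COLOR_BGR2HSV); b=((hsv[...,1]<60)&(hsv[...,2]>160)); b[:,345:]=0;b[:,:285]=0
P=[];Q=[]
for r in list(range(4,75,3))+list(range(140,186,3)):
    xs=np.nonzero(b[r])[0]; xs=xs[(xs>290)&(xs<340)]
    if len(xs)>15: P.append(onz(s,(xs.min()-.5,r),.02)[:2]);Q.append(onz(s,(xs.max()+.5,r),.02)[:2])
P=np.array(P);Q=np.array(Q)
for n,E in(('near',P),('far',Q)):
    vx,vy,x0,y0=cv2.fitLine((E*1000).astype(np.float32),cv2.DIST_HUBER,0,.01,.01).ravel()
    nn=np.array([vy,-vx])*np.sign(vy); print(n,'yaw %.2f'%(np.degrees(np.arctan2(vy,vx))%180),'pillar dist',[round(float(nn@(np.array(p)*1000-[x0,y0])),2) for p in((.5888,.0661),(.5731,-.0729))])
goal((.508,-.3208,.09),14.6)
E
```

```text
near yaw 83.58 pillar dist [35.38, 35.31]
far yaw 83.94 pillar dist [5.01, 4.08]
pos [ 0.5082 -0.3212  0.2093] yaw 14.24 tilt [ 7.0e-04 -1.7e-03 -1.0e+00]
slide [-0.0003, -0.0027, 0.4771] delta_rot [0.0012, -0.0001, -0.0042] rows trans 2.4 rot 0.0 t 12.20
```

The bar touches both: its near edge is 35.4 and 35.3 mm from the pillar axes, against 35 expected. Now the block.

>>> carry_out(steps=[{"gripper":-0.2,"slide":[0,-0.003,0.2],"delta_rot":[0.001,0,-0.004]},{"gripper":-0.2,"slide":[0,-0.003,0.36],"delta_rot":[0.001,0,-0.004]},{"gripper":-0.2,"slide":[0,-0.003,0.46],"delta_rot":[0.001,0,-0.004]},{"gripper":-0.2,"slide":[0,-0.003,0.48],"delta_rot":[0.001,0,-0.004]},{"gripper":-0.2,"slide":[0,-0.003,0.48],"delta_rot":[0.001,0,-0.004]}])

```text
t: 12.7
ee_pos: [0.508, -0.3204, 0.0889]
orientation: [[0.967, 0.253, -0.001], [0.253, -0.967, 0.001], [-0.0, -0.001, -1.0]]
force: [0.4, -0.5, 1.3]
finger_gap: 0.0512
```

```bash
python3 - <<'E'
from h import *
s=wsnap('w14.png'); goal((.508,-.3208,.037),14.6)
E
```

```text
pos [ 0.5088 -0.3211  0.0903] yaw 14.66 tilt [ 0.0014 -0.0012 -1.    ]
slide [-0.0028, -0.0024, 0.2134] delta_rot [0.001, -0.0007, 0.0007] rows trans 1.1 rot 0.0 t 12.75
```

View pics/w14.png

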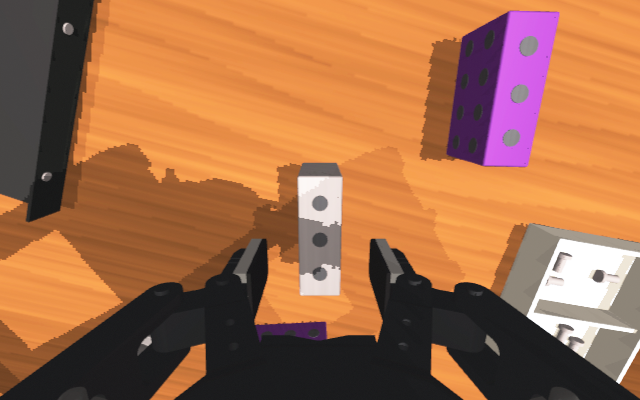

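The block (x 298–342) is midway between the fingers (x 267 and 370) and parallel to them. Going down to grip.

>>> carry_out(steps=[{"gripper":-0.2,"slide":[-0.003,-0.002,0.1],"delta_rot":[0.001,0,0]},{"gripper":-0.2,"slide":[-0.003,-0.002,0.19],"delta_rot":[0.001,0,0]},{"gripper":-0.2,"slide":[-0.003,-0.002,0.213],"delta_rot":[0.001,0,0]},{"gripper":-0.2,"slide":[-0.003,-0.002,0.213],"delta_rot":[0.001,0,0]},{"gripper":1,"slide":[-0.003,-0.002,0.213],"delta_rot":[0.001,0,0]},{"gripper":1,"slide":[-0.003,-0.002,0.213],"delta_rot":[0.001,0,0]},{"gripper":1,"slide":[-0.003,-0.002,0.213],"delta_rot":[0.001,0,0]},{"gripper":1,"slide":[-0.003,-0.002,0.213],"delta_rot":[0.001,0,0]}], force=60)

```text
t: 13.55
ee_pos: [0.5091, -0.3217, 0.0391]
orientation: [[0.967, 0.253, 0.003], [0.253, -0.967, -0.002], [0.003, 0.003, -1.0]]
force: [-0.2, 2.2, 6.1]
finger_gap: 0.0245
```

>>> carry_out(steps=[{"gripper":1,"slide":[0,0,0],"delta_rot":[0,0,0]},{"gripper":1,"slide":[0,0,-0.1],"delta_rot":[0,0,0]},{"gripper":1,"slide":[0,0,-0.25],"delta_rot":[0,0,0]},{"gripper":1,"slide":[0,0,-0.4],"delta_rot":[0,0,0]},{"gripper":1,"slide":[0,0,-0.5],"delta_rot":[0,0,0]},{"gripper":1,"slide":[0,0,-0.5],"delta_rot":[0,0,0]}])

```text
t: 14.15
ee_pos: [0.5104, -0.3231, 0.1681]
orientation: [[0.967, 0.253, 0.009], [0.253, -0.967, -0.007], [0.007, 0.009, -1.0]]
force: [0.4, -0.2, -5.8]
finger_gap: 0.0241
```

```bash
python3 - <<'E'
from h import *
o=env.get_obs();print(o['force'],o['finger_gap']);s=wsnap('w15.png'); goal((.5609,-.0015,.16),83.6)
E
```

```text
[ 0.4418658  -0.23002962 -5.82749168] 0.024106073632786877
pos [ 0.5092 -0.3221  0.1652] yaw 14.67 tilt [ 0.0055 -0.0039 -1.    ]
slide [0.5248, -1.1882, 0.017] delta_rot [0.0048, -0.0004, -0.802] rows trans 6.5 rot 8.0 t 14.20
```

View pics/w15.png

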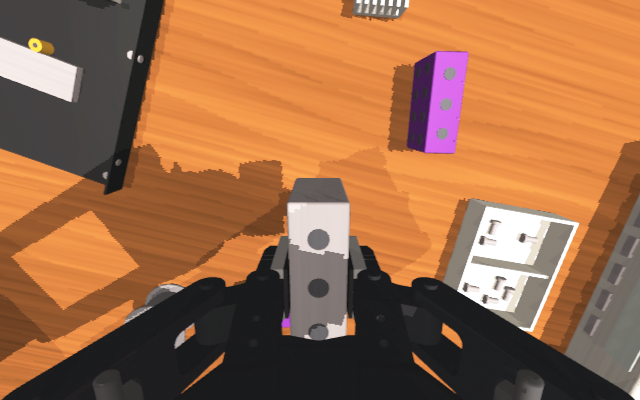

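The block is held upright: weight 5.8 N, white top between the pads at (318,265). Carrying it over at z 0.165; its underside is at about 0.126.

>>> carry_out(steps=[{"gripper":1,"slide":[0.06,-0.13,0],"delta_rot":[0,0,-0.09]},{"gripper":1,"slide":[0.12,-0.28,0],"delta_rot":[0,0,-0.19]},{"gripper":1,"slide":[0.19,-0.43,0],"delta_rot":[0,0,-0.29]},{"gripper":1,"slide":[0.26,-0.58,0],"delta_rot":[0,0,-0.38]},{"gripper":1,"slide":[0.33,-0.72,0],"delta_rot":[0,0,-0.47]},{"gripper":1,"slide":[0.38,-0.85,0],"delta_rot":[0.003,0,-0.56]},{"gripper":1,"slide":[0.42,-0.93,0],"delta_rot":[0.004,0,-0.63]},{"gripper":1,"slide":[0.42,-0.95,0],"delta_rot":[0.004,0,-0.66]}])

```text
t: 15.0
ee_pos: [0.5489, -0.0622, 0.161]
orientation: [[0.313, 0.95, -0.004], [0.95, -0.313, 0.003], [0.002, -0.004, -1.0]]
force: [0.0, -0.9, -6.5]
finger_gap: 0.0242
```

```bash
python3 - <<'E'
from h import *
o=env.get_obs();print(o['force'],o['finger_gap']);goal((.5609,-.0015,.12),83.6)
E
```

```text
[ 0.01142789 -0.92786287 -6.51825088] 0.024165027472757394
pos [ 0.5489 -0.0622  0.161 ] yaw 71.77 tilt [-0.0036  0.003  -1.    ]
slide [0.2455, -0.0298, 0.1646] delta_rot [-0.0028, -0.0015, -0.1376] rows trans 1.5 rot 1.4 t 15.00
```

>>> carry_out(steps=[{"gripper":1,"slide":[0.12,-0.015,0],"delta_rot":[-0.002,-0.001,-0.08]},{"gripper":1,"slide":[0.2,-0.025,0.05],"delta_rot":[-0.002,-0.001,-0.12]},{"gripper":1,"slide":[0.24,-0.03,0.12],"delta_rot":[-0.002,-0.001,-0.137]},{"gripper":1,"slide":[0.245,-0.03,0.164],"delta_rot":[-0.002,-0.001,-0.137]},{"gripper":1,"slide":[0.245,-0.03,0.164],"delta_rot":[-0.002,-0.001,-0.137]},{"gripper":1,"slide":[0.245,-0.03,0.164],"delta_rot":[-0.002,-0.001,-0.137]},{"gripper":1,"slide":[0.245,-0.03,0.164],"delta_rot":[-0.002,-0.001,-0.137]}])

```text
t: 15.7
ee_pos: [0.5612, -0.0025, 0.1206]
orientation: [[0.114, 0.994, -0.0], [0.994, -0.114, 0.001], [0.001, -0.0, -1.0]]
force: [-0.0, 0.1, -5.8]
finger_gap: 0.024
```

```bash
python3 - <<'E'
from h import *
s=wsnap('w16.png');save('side','s16.png');goal((.5609,-.0015,.066),83.6)
E
```

```text
pos [ 0.5614 -0.0024  0.121 ] yaw 83.48 tilt [ 6.e-04  5.e-04 -1.e+00]
slide [0.0032, -0.0026, 0.22] delta_rot [0.0004, -0.0004, -0.0014] rows trans 1.1 rot 0.0 t 15.80
```

View pics/w16.png

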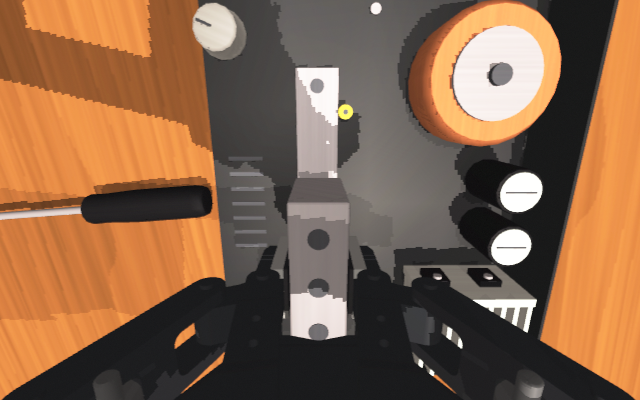

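View pics/s16.png

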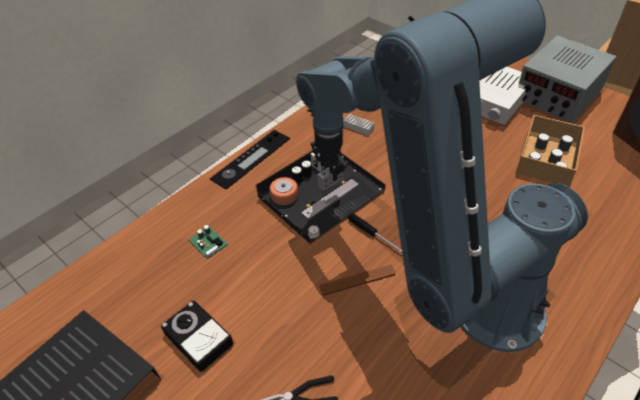

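The block (centre x 318) is lined up over the bar (centre x 317), whose edge is still at the pillar (345,112). Lowering gently.

>>> carry_out(steps=[{"gripper":1,"slide":[0.003,-0.0025,0.06],"delta_rot":[0,0,-0.001]},{"gripper":1,"slide":[0.003,-0.0025,0.12],"delta_rot":[0,0,-0.001]},{"gripper":1,"slide":[0.003,-0.0025,0.17],"delta_rot":[0,0,-0.001]},{"gripper":1,"slide":[0.003,-0.0025,0.2],"delta_rot":[0,0,-0.001]},{"gripper":1,"slide":[0.003,-0.0025,0.216],"delta_rot":[0,0,-0.001]},{"gripper":1,"slide":[0.003,-0.0025,0.22],"delta_rot":[0,0,-0.001]},{"gripper":1,"slide":[0.003,-0.0025,0.22],"delta_rot":[0,0,-0.001]},{"gripper":1,"slide":[0.003,-0.0025,0.22],"delta_rot":[0,0,-0.001]}])

```text
t: 16.6
ee_pos: [0.5614, -0.0016, 0.0666]
orientation: [[0.112, 0.994, 0.002], [0.994, -0.112, 0.0], [0.0, 0.002, -1.0]]
force: [-0.1, 0.2, -5.7]
finger_gap: 0.0237
```

```bash
python3 - <<'E'
from h import *
s=wsnap('w17.png');goal((.5609,-.0015,.060),83.6); print(env.get_obs()['force'])
x=s['color'].copy();cv2.imwrite('pics/w17c.png',cv2.resize(x[20:345,220:420],None,fx=1.8,fy=1.8))
E
```

```text
pos [ 0.5614 -0.0016  0.0666] yaw 83.57 tilt [ 1.8e-03  2.0e-04 -1.0e+00]
slide [0.0001, -0.0022, 0.0264] delta_rot [0.0012, -0.0003, -0.0003] rows trans 0.1 rot 0.0 t 16.65
[ 0.34626053 -0.42159712 -6.52784356]
```

View pics/w17c.png

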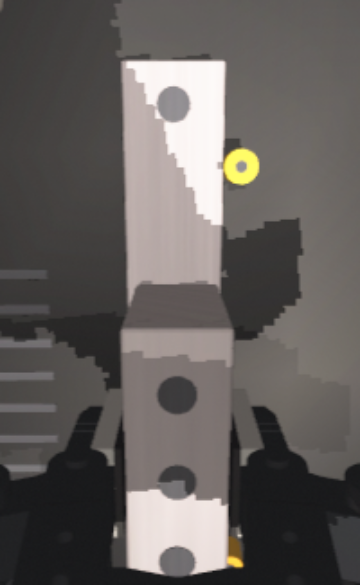

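The foot of the block (134–218 in the crop) sits within the bar (128–221), centred to about 1 mm. Touching down.

>>> carry_out(steps=[{"gripper":1,"slide":[0,-0.001,0.006],"delta_rot":[0.001,0,0]},{"gripper":1,"slide":[0,-0.001,0.012],"delta_rot":[0.001,0,0]},{"gripper":1,"slide":[0,-0.001,0.017],"delta_rot":[0.001,0,0]},{"gripper":1,"slide":[0,-0.001,0.022],"delta_rot":[0.001,0,0]},{"gripper":1,"slide":[0,-0.001,0.022],"delta_rot":[0.001,0,0]},{"gripper":1,"slide":[0,-0.001,0.022],"delta_rot":[0.001,0,0]}])

```text
t: 17.25
ee_pos: [0.5611, -0.0016, 0.061]
orientation: [[0.112, 0.994, 0.0], [0.994, -0.112, 0.0], [0.0, 0.0, -1.0]]
force: [-0.5, 0.0, -5.8]
finger_gap: 0.0241
```

>>> carry_out(steps=[{"gripper":1,"slide":[0,0,0.003],"delta_rot":[0,0,0]},{"gripper":1,"slide":[0,0,0.006],"delta_rot":[0,0,0]},{"gripper":1,"slide":[0,0,0.008],"delta_rot":[0,0,0]},{"gripper":1,"slide":[0,0,0.008],"delta_rot":[0,0,0]}])

```text
t: 17.65
ee_pos: [0.5611, -0.0016, 0.0592]
orientation: [[0.112, 0.994, 0.0], [0.994, -0.112, 0.0], [0.0, 0.0, -1.0]]
force: [-0.5, -0.5, -4.0]
finger_gap: 0.0237
```

>>> carry_out(steps=[{"gripper":1,"slide":[0,0,0.002],"delta_rot":[0,0,0]},{"gripper":1,"slide":[0,0,0.003],"delta_rot":[0,0,0]},{"gripper":1,"slide":[0,0,0.003],"delta_rot":[0,0,0]}])

```text
t: 17.95
ee_pos: [0.5612, -0.0016, 0.0591]
orientation: [[0.112, 0.994, 0.0], [0.994, -0.112, 0.0], [0.0, -0.0, -1.0]]
force: [-4.8, 0.2, 5.6]
finger_gap: 0.0243
```

It's in contact (net force +5.6 N). Releasing.

>>> carry_out(steps=[{"gripper":0.3,"slide":[0,0,0],"delta_rot":[0,0,0]},{"gripper":0.1,"slide":[0,0,0],"delta_rot":[0,0,0]},{"gripper":0,"slide":[0,0,0],"delta_rot":[0,0,0]},{"gripper":-0.1,"slide":[0,0,0],"delta_rot":[0,0,0]},{"gripper":-0.1,"slide":[0,0,0],"delta_rot":[0,0,0]}])

```text
t: 18.45
ee_pos: [0.5613, -0.0016, 0.0591]
orientation: [[0.112, 0.994, 0.0], [0.994, -0.112, 0.0], [0.0, 0.0, -1.0]]
force: [-0.4, -0.4, 0.7]
finger_gap: 0.0473
```

```bash
python3 - <<'E'
from h import *
s=wsnap('w18.png'); o=env.get_obs(); print(o['force'],o['finger_gap'])
E
```

```text
[ 0.43883009 -0.81747992  0.07469344] 0.04709703711538958
```

View pics/w18.png

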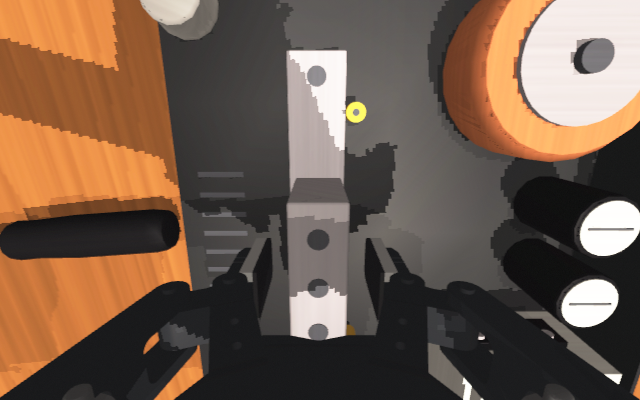

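The block stands free on the bar, with the fingers clear of it on both sides (x 270 and 367) and the bar edge at the pillar (355,112). Lifting straight up, then to the right for a check.

>>> carry_out(steps=[{"gripper":-0.1,"slide":[0,0,-0.05],"delta_rot":[0,0,0]},{"gripper":-0.1,"slide":[0,0,-0.2],"delta_rot":[0,0,0]},{"gripper":-0.1,"slide":[0,0,-0.4],"delta_rot":[0,0,0]},{"gripper":-0.1,"slide":[-0.1,0,-0.6],"delta_rot":[0,0,0]},{"gripper":-0.1,"slide":[-0.25,0,-0.75],"delta_rot":[0,0,0]},{"gripper":-0.1,"slide":[-0.4,0,-0.75],"delta_rot":[0,0,0]},{"gripper":-0.1,"slide":[-0.4,0,-0.75],"delta_rot":[0,0,0]}])

```text
t: 19.2
ee_pos: [0.5509, -0.1058, 0.2504]
orientation: [[0.116, 0.993, 0.006], [0.993, -0.116, -0.004], [-0.003, 0.006, -1.0]]
force: [0.1, 0.9, 0.0]
finger_gap: 0.0472
```

```bash
python3 - <<'E'
from h import *
s=wsnap('w19.png');save('side','s19.png');save('top','t19.png'); print(env.get_obs()['t'])
E
```

```text
19.35
```

View pics/w19.png

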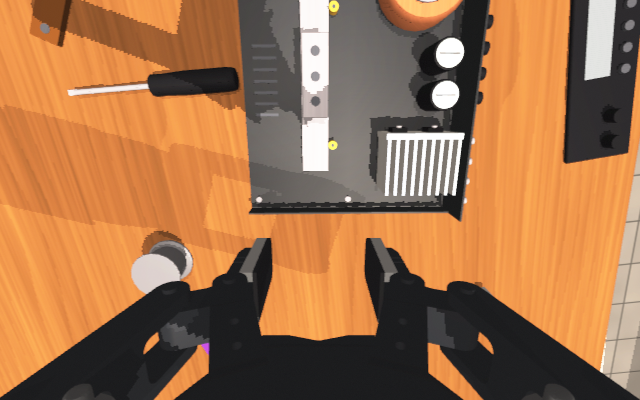

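View pics/s19.png

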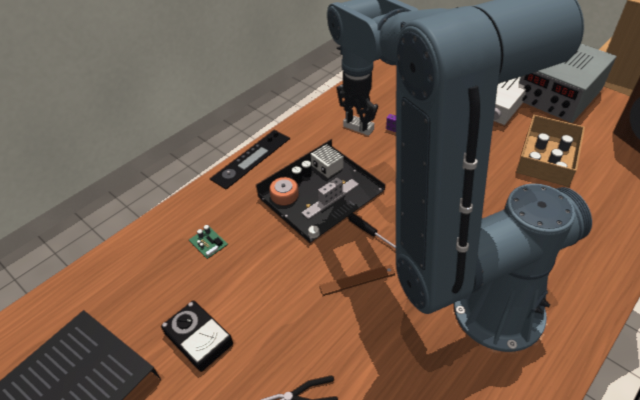

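The wrist view shows the block (x 302–328, rows about 32–117) in line on the bar, with the bar's edge at both pillars, (334,6) and (333,145). A settled numeric check follows.

```bash
python3 - <<'E'
from h import *
s=wsnap('w20.png')
g=[proj(s,(.5888,.0661,.024)),proj(s,(.5731,-.0729,.024))]; pl=pillars(s,g)
hsv=cv2.cvtColor(s['color'],cv2.COLOR_BGR2HSV); b=((hsv[...,1]<60)&(hsv[...,2]>160))
P=[];W=[]
for r in list(range(3,27,2))+list(range(122,168,2)):
    xs=np.nonzero(b[r])[0]; xs=xs[(xs>290)&(xs<340)]
    if len(xs)>15: P.append(onz(s,(xs.min()-.5,r),.02)[:2])
E=np.array(P);vx,vy,x0,y0=cv2.fitLine((E*1000).astype(np.float32),cv2.DIST_HUBER,0,.01,.01).ravel()
nn=np.array([vy,-vx])*np.sign(vy); print('near edge yaw %.2f'%(np.degrees(np.arctan2(vy,vx))%180),[round(float(nn@(p[:2]*1000-[x0,y0])),2) for p in pl])
b2=(hsv[...,1]<60)&(hsv[...,2]>115)
Q=[]
for r in range(36,114,3):
    xs=np.nonzero(b2[r])[0]; xs=xs[(xs>295)&(xs<335)]
    a,c=xs.min()-.5,xs.max()+.5; A=onz(s,(a,r),.07)[:2]*1000;C=onz(s,(c,r),.07)[:2]*1000
    Q.append((nn@(A-[x0,y0]),nn@(C-[x0,y0])))
Q=np.array(Q); print('block edges from bar near edge (expect 2.5, 27.5)',np.median(Q,0).round(1)); print(Q[::4].round(1).tolist())
h=[onz(s,p,.07) for p in((315,50.5),(315,76),(315,101))]; d=np.array([vx,vy])*np.sign(vy)
print('mid hole',h[1].round(4),'bar end',onz(s,(315,171),.02).round(4), 'dir',np.degrees(np.arctan2(*(h[0]-h[2])[[1,0]])))
x=eyes.snapshot('side')['color']; cv2.imwrite('pics/s20.png',cv2.resize(x[130:250,240:400],None,fx=5,fy=5,interpolation=cv2.INTER_CUBIC))
E
```

```text
pillar px [337.4  11.2] 81 [0.5889 0.0663 0.024 ]
pillar px [335.5 150.1] 57 [ 0.5733 -0.0729  0.024 ]
dist 0.1400 line yaw 83.58 mid [ 0.5811 -0.0033  0.024 ]
near edge yaw 83.66 [35.6, 35.4]
block edges from bar near edge (expect 2.5, 27.5) [ 2.1 31.1]
[[2.9, 28.9], [2.7, 29.0], [2.5, 30.9], [-5.0, 31.0], [2.2, 31.2], [2.0, 31.3], [1.9, 31.4]]
mid hole [0.5591 0.0025 0.07  ] bar end [ 0.5472 -0.0949  0.02  ] dir 83.33734184885529
```

View pics/s20.png

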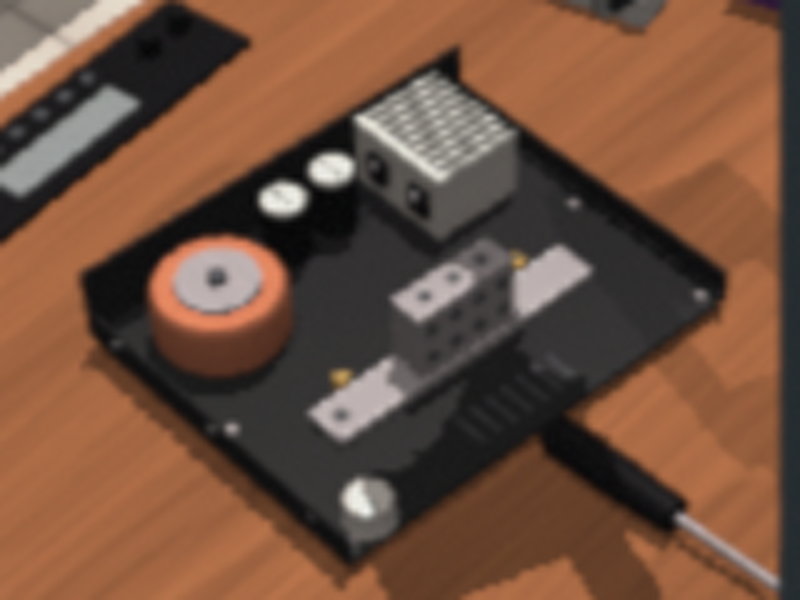

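The bar's near edge is 35.6 and 35.4 mm from the pillar axes (35 expected, up to 37 allowed). The block's near edge is 2.1 mm in from the bar's (2.5 is centred), its yaw is 83.3° against 83.7° for the bar, and it stands upright. Handing in.

```bash
python3 - <<'E'
from h import *
print(ticket.hand_in(), env.get_obs()['t'])
E
```

```text
the job is handed in; nothing more can be done
the job is handed in; nothing more can be done
```

I laid the straightedge flat on the bare half of the chassis floor, about 15 mm short of the pillars. I then pushed it with the near finger until it stopped against the pillars at about 12 N. The block was lowered gently onto its middle, released, and the arm withdrawn; I handed in at about 20 s, with no verdict reported.

**Last checks:**
- **Pillars:** the straightedge's near edge measured 35.6 and 35.4 mm from the two pillar axes. The ideal is 35 mm and up to 37 mm is allowed.
- **Block:** it stands upright, about 0.4 mm off centre across the bar and within 0.4° of its line. Along the bar it looked central by eye, and the mid-hole reading agrees within a few millimetres.
- **Bystanders:** the knob, screwdriver, multimeter and circuit board looked unmoved in the last pictures. I did not measure them, and I did not recheck the screw tray, heat sink or solder reel.

**Readings that disagreed:**
- The first bar-edge fit was spoiled by the grey floor, so I redid it.
- In the last check, the block's far edge read 31.1 mm instead of 27.5 mm, probably from background pixels, so I relied on the near edge and the side view.

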